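# Seat and clamp a culture plate in the stage plate holder

### The job

Get the culture plate ready for imaging: with a fingertip, push the plate back across its holder until its long side lies flat against the far rail, then push the clamp lever's arm round to its stop with one finger, so that the lever's sprung pad presses the plate sideways against the side rail and stays there. Do not grip or lift the plate, and leave the oil bottle, the dish and the cover-slip box where they stand.

Things in the scene. Friction and masses are not known exactly. Their poses are not given: they have to be found in the camera images.
- plate_holder: Stage plate holder, fixed on the worktop: smooth dark metal frame with a window. Origin at the worktop under the frame's centre; own x points away from the robot, y left, z up. The plate slides on the frame's top, 12 mm above the worktop, which spans x -75 to 75, y -80 to 80 mm; an ear for the lever (x -40 to 56) reaches out to y = -120 mm. The near (-x) side is open.
- plate_home (a point): Point on the holder, with the holder's axes, where the plate's origin lies when the plate is fully home against both rails: at x = 17.5, y = 0, z = 12 mm from the holder's origin.
- far_rail (a point): Middle of the inner face of the far rail, a smooth bright bar along the holder's y, 14 mm above the frame's top; the face is at x = 60 mm from the holder's origin and runs from y = -72 to 78 mm. The plate's long side belongs against it.
- side_rail (a point): Middle of the inner face of the side rail, a smooth bright bar along the holder's x at its left, 14 mm above the frame's top; the face is at y = 64 mm from the holder's origin and runs from x = -22 to 60 mm. The plate's short side belongs against it.
- well_plate: The culture plate: loose clear six-well plate with lid, 85 mm (own x) x 128 mm (own y) x 21 mm high, 80 to 170 g; origin in the centre of its underside. Starts on the frame 20 to 40 mm short of the far rail (nearer to the robot), 5 to 9 mm short of the side rail and up to 0.08 rad askew. Home, its axes match the holder's. Pushed well off the middle of its near side it may turn and bind.
- clamp_lever (a joint): Lever angle, rad. 0: open, the arm points along the holder's -y. Grows clockwise seen from above, the arm swinging towards the robot: at 1.57 it points along the holder's -x, beside the frame; stop at 1.65, just past dead centre, where it stays. Starts at 0 to 0.3. Friction 0.04 N m; up to 0.25 N m (4 N at the grip) while the pad presses; left before 1.5 it may spring back.
- lever_pivot (a point): Point on the lever's vertical axis, at x = 27, y = -96 mm from the holder's origin, 37 mm above the worktop; the hub is 28 mm across, its screw head reaches 49 mm above the worktop.
- lever_tip (a point): Point in the arm's black grip, 80 mm from the lever's axis, 37 mm above the worktop. The grip is 17 mm wide, lies 38 to 88 mm from the axis and 28 to 46 mm above the worktop; nearer the hub the arm is a steel bar 13 mm wide. Below the arm the finger has the frame's top at 12 mm, outside the frame the bare worktop.
- presser: The lever's sprung white pad: upright 16 mm disc, 16 to 29 mm above the worktop, centre 26 mm from the lever's axis on a nose at a right angle to the arm (lever at 0: towards the holder's -x; at 1.57: towards +y, the plate). Origin on the lever's axis 28 mm above the worktop. It yields 6 mm against a spring (2 to 11 N) and meets the plate at about 0.6 to 0.9 rad.
- oil_bottle: Dropper bottle, 26 mm across, 66 mm high, standing on the worktop beyond the lever; origin in the centre of its underside.
- dish: Round covered dish, 60 mm across, 14 mm high, on the worktop to the left of the holder; origin in the centre of its underside.
- cover_slips: Small box of cover slips, 34 x 34 x 14 mm, on the worktop behind the far rail; origin in the centre of its underside.
Not all that is in view belongs to the job. What is shaped like the well_plate but blue is not meant.

How it is judged (in metres and radians):
On the way:
1. the plate lies flat against the far rail (within 2 mm and 0.03 rad) while the lever is still open (below 0.9 rad) (x of well_plate in the frame of plate_home above -0.002 m and angle between the x axis of well_plate and the x axis of plate_holder, either way round below 0.03 rad and value of joint clamp_lever below 0.9 rad), for 0.1 s.
At the end, for the whole second after the job is handed in: The plate lies flat on the frame within 2 mm and 0.03 rad of home against the far rail and the side rail, the lever stands beyond 1.5 rad, its pad presses the plate with more than 1 N, and the plate is at rest (x of well_plate in the frame of plate_home between -0.002 and 0.002 m and y of well_plate in the frame of plate_home between -0.002 and 0.002 m and z of well_plate in the frame of plate_home below 0.003 m and angle between the x axis of well_plate and the x axis of plate_holder, either way round below 0.03 rad and value of joint clamp_lever above 1.5 rad and contact force between presser and well_plate above 1 N and linear speed of well_plate below 0.01 m/s); the robot touches nothing.
It fails at once if the plate is lifted or tipped (z of well_plate in the frame of plate_home above 0.006 m or angle between well_plate's own z axis and vertical above 0.1 rad).
It fails at once if the oil bottle, the dish or the cover-slip box is moved by more than 15 mm or tipped (distance of any of oil_bottle, dish, cover_slips from where it was at the start of the episode above 0.015 m or angle between oil_bottle's own z axis and vertical above 0.3 rad).
It also fails if it takes over 54 s, if anything falls off the work surface, if the arm or the gripper's body presses on something with over 40 N, if the wrist force passes 120 N, or if a joint passes its speed limit or range.

### The arm

A 7-joint arm with a two-finger parallel gripper is mounted at the origin on a cart in front of the work surface, level with it; the furniture and walls round the work are solid. World frame = base frame: x ahead of the robot, y to its left, z up, the work surface at z = 0. Lengths are in mm, angles in rad, forces in N, time in s.
With the tool pointing down it reaches from about 425 to 825 mm from the base axis. Payload 3.6 kg.
Tool frame: the origin (TCP) lies midway between the tips of the shut fingers; the grasp point (between the pads) lies 19 mm behind it; z points along the fingers, y is the line along which they close (so a half turn about z gives the same grasp; the last joint's range is limited). The gripper opens to 85 mm and grips with 20 to 120 N. Pads are 22 mm wide; open, the fingers measure 114 mm over their backs; the gripper's body (76 mm by 85 mm) begins 54 mm behind the grasp point. The pads swing forward as they close: fully open they stand 13 mm farther back than shut.
Start: joints at [-1.181, 0.615, -0.013, 1.423, 0.008, 1.103, -0.04], TCP at [263.108, 594.337, 231.297] pointing down, gripper open.
Joint ranges: [-3.12, 3.12], [-0.3, 2.06], [-1.34, 1.32], [0.26, 2.42], [-1.36, 4.5], [0.01, 1.98], [-2.84, 2.84]. Speed limits (rad/s): [2.79, 2.79, 3.14, 3.14, 3.14, 3.14, 3.14].

### API

Orientations are given as a unit quaternion [w, x, y, z].
In Python, from plant import status, eyes, r gives the robot as it stands.
- The arm moves only by the tool move_arm, never from a script. Its argument "moves" is a list of rows, each a list of 2 entries, a list of its own where there are three numbers: the shift along the tool's x, y, z in cm, then the turn about the tool's z in rad. In form: [[[tx, ty, tz], twist], ...]. A call has 1 to 12 rows; each row is the pose to reach, as a shift and turn from the pose commanded when the call began, along the tool's axes at that moment; what a row does not reach only later rows make up. A row lasts 1/12 s, in which the tool goes at most 41.7 mm and 7.16 degrees, less where a joint would pass 70% of its speed; a pose out of reach is approached as far as the arm can. A call with a gripper value outside its range is refused whole. "hand" is the opening, from 0 (shut) to 1 (fully open), set as the call begins (left out, the last holds). The fingers move at their own pace and stop on an object; the grip force is fixed at half the most. Time passes only in rows, so rows that repeat a pose let the fingers close. It gives the time, the measured TCP pose, the force, the opening and the grip force at its end, in the units of the state.
- status.state(): the state, without advancing time (a new reading comes with each control period).
- eyes.capture(name): name is "scene" or "top" or "wrist"; returns the picture (384x512x3 uint8, red, green, blue); there is no depth.
- eyes.camera_model(name): a dict with "K" (3x3 intrinsics, pixels), "k1" (the pictures are not rectified: a ray, as slopes to the right and down, at radius r is drawn at 1 + k1 r^2 times it, then the intrinsics apply), "rvec" (rotation vector, rad) and "tvec" (3), from world to camera coordinates, as OpenCV has them. Camera axes: x right, y down, z forward; pixel columns grow to the right and rows downward; lengths in mm; the calibration is good to about 2 mm. A picture is of the moment at which its call begins: read the wrist's pose just before it. camera_model takes no time and is no camera call; for the wrist camera it gives the pose at the moment of the call.
- r.job_done(): hands the job in; it is judged then, once.
The state is a dict: "clock": time; "joints": joint angles; "joint_vel": joint speeds; "tau": joint torques, N m; "tool_pos": TCP position; "eef_rot": TCP orientation; "force": force on the tool from outside, world axes, zero at the start; "ft_torque": the same for the moment, N m; "gripper_width": finger opening in mm; "grip_force": force on a finger pad.
Only numpy, scipy, OpenCV 4.12 (cv2) and the standard library are available. Lean on these libraries where they do the work, as an engineer would, in place of code of your own. Each camera call takes 0.05 s, during which the arm holds its last target. There are 200 camera calls.

## Working session

There is one attempt and no reset: what is moved stays moved. The work goes in short steps, Python scripts to look and compute and a tool call to move; the robot and the scene stay as the last step left them, time stands still between calls to the robot, and variables do not carry over. Pictures are saved under pics/ and viewed, at most 10 in all, crops included, and the job is handed in when it is done.

Besides the shell and the picture viewer there is one more tool, called after "Emit:" by a JSON object that holds its "method" and its "body", one argument or row to a line. move_arm: Moves the arm, as the interface text tells. Its arguments: {"type":"object","properties":{"moves":{"type":"array"},"hand":{"type":"number"}},"required":["moves"]}

```bash
mkdir -p pics; ls; python3 - <<'E'
from plant import status, eyes, r
import cv2,numpy as np
s=status.state();print(s)
a=eyes.capture("scene");b=eyes.capture("top")
cv2.imwrite("pics/scene.png",a[:,:,::-1]);cv2.imwrite("pics/top.png",b[:,:,::-1])
for n in("scene","top","wrist"):print(n,eyes.camera_model(n))
E
```

```text
pics
{'clock': 0.0, 'joints': array([-1.18046857,  0.61593672, -0.01260238,  1.42492307,  0.00811675,
        1.10336771, -0.04037492]), 'joint_vel': array([-0.00095114,  0.00044564, -0.00053399, -0.00099973,  0.00061242,
        0.00092837, -0.00099554]), 'tau': array([-1.41040732e-04, -4.69210017e+01,  2.59197420e-01, -1.71035224e+01,
        9.92755231e-03,  9.64403880e-03, -1.27673669e-06]), 'tool_pos': array([262.85275457, 593.64391851, 230.11880529]), 'eef_rot': array([-2.37709842e-04,  2.06865181e-01,  9.78368605e-01, -1.27009907e-03]), 'force': array([0.34797543, 0.51980218, 0.50231648]), 'ft_torque': array([ 0.01259113, -0.03882022, -0.04139441]), 'grip_force': 0.0, 'gripper_width': 85.67921073914916}
scene {'K': array([[385.60294739,   0.        , 253.4193204 ],
       [  0.        , 385.60294739, 189.64239867],
       [  0.        ,   0.        ,   1.        ]]), 'k1': -0.0194835725711793, 'rvec': array([ 1.92829468, -0.60283776,  0.36207149]), 'tvec': array([-507.9331617 ,  166.98108879,  722.6834183 ])}
top {'K': array([[459.43156308,   0.        , 260.18599684],
       [  0.        , 459.43156308, 193.21079357],
       [  0.        ,   0.        ,   1.        ]]), 'k1': -0.11485715442148334, 'rvec': array([ 2.16486618, -2.16268216,  0.14067863]), 'tvec': array([-101.45625532,  585.26391845,  983.44488858])}
wrist {'K': array([[302.54606788,   0.        , 254.59239449],
       [  0.        , 302.54606788, 191.05714364],
       [  0.        ,   0.        ,   1.        ]]), 'k1': 0.0004357480637439292, 'rvec': array([-2.40985577, -1.56944627, -0.23636978]), 'tvec': array([-648.90663678,  -38.05705055,  381.57489336])}
```

View pics/scene.png

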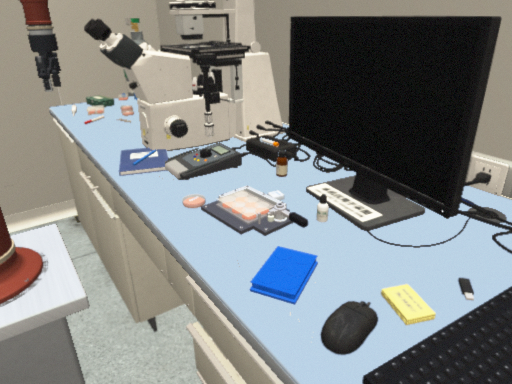

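View pics/top.png

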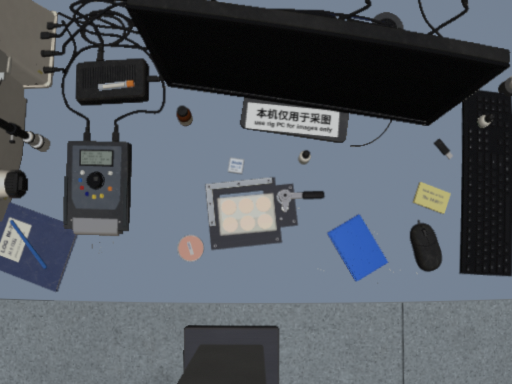

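The clear plate sits in the dark holder at top ≈(247,213) and scene ≈(252,205). The blue look-alike at top (357,247) isn't meant. The lever hub is at top (285,197), with its grip at (313,195). The oil bottle is the one beyond the lever at (305,156); the brown bottle at (184,115) is a distractor. The dish is at (190,248) and the cover-slip box at (236,166). I'll enlarge the top view to confirm and get corners.

```bash
cat > h.py <<'E'
from plant import status, eyes, r
import cv2,numpy as np
def ray(n,p,m=None):
    m=m or eyes.camera_model(n);K=m["K"];R=cv2.Rodrigues(m["rvec"])[0]
    u=cv2.undistortPoints(np.array([[p]],float),K,np.array([m["k1"],0,0,0,0.]))[0,0]
    return -R.T@m["tvec"],R.T@np.array([u[0],u[1],1])
def onz(n,p,z,m=None):
    c,d=ray(n,p,m);return c+d*(z-c[2])/d[2]
def tri(a,b):
    A=[];B=[]
    for c,d in(a,b):
        d=d/np.linalg.norm(d);P=np.eye(3)-np.outer(d,d);A.append(P);B.append(P@c)
    x=np.linalg.lstsq(np.vstack(A),np.hstack(B),rcond=None)[0]
    return x,[np.linalg.norm(P@x-q) for P,q in zip(A,B)]
def proj(n,X,m=None):
    m=m or eyes.camera_model(n)
    return cv2.projectPoints(np.array(X,float).reshape(-1,3),m["rvec"],m["tvec"],m["K"],np.array([m["k1"],0,0,0,0.]))[0][:,0]
E
python3 - <<'E'
import cv2,numpy as np
from h import *
b=cv2.imread("pics/top.png")[140:270,175:335];a=cv2.imread("pics/scene.png")[175:245,175:345]
b=cv2.resize(b,None,fx=5,fy=5,interpolation=cv2.INTER_CUBIC)[:600]
cv2.imwrite("pics/topc.png",b)
for p in [(247,213),(285,197),(313,195),(305,156),(190,248),(236,166)]:print(p,onz("top",p,20).round(0))
E
```

```text
(247, 213) [543. -71.  20.]
(285, 197) [ 579. -157.   20.]
(313, 195) [ 583. -220.   20.]
(305, 156) [ 673. -203.   20.]
(190, 248) [464.  55.  20.]
(236, 166) [649. -46.  20.]
```

View pics/topc.png

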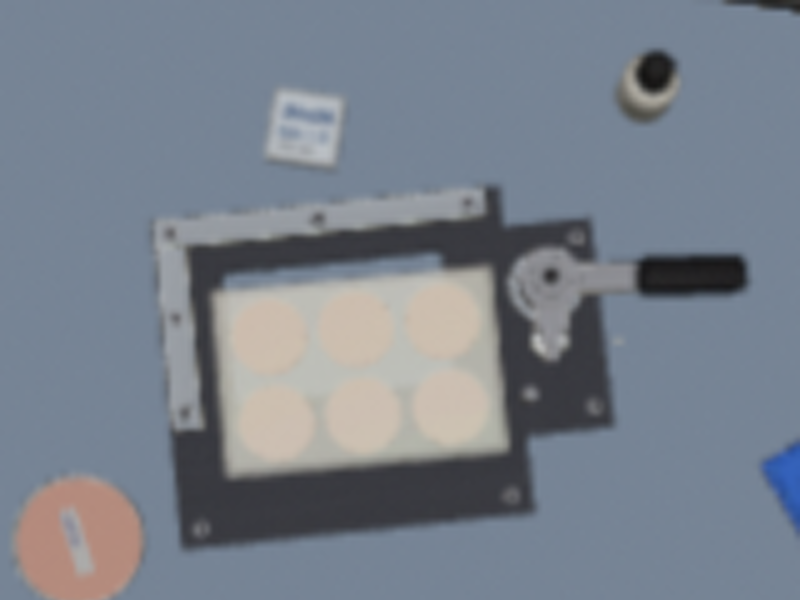

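The crop shows the holder with its rails at the top and left, and the clear plate with corners ≈(213,292), (491,266), (508,450), (228,477). It is short of both rails. The lever is almost open, with its pad at (549,345). The plate with the beige wells, inside the frame, is the one meant.

```bash
cat >> h.py <<'E'
from scipy.optimize import least_squares
def T(p,X): # planar pose x,y,yaw
    X=np.atleast_2d(np.array(X,float));c,s=np.cos(p[2]),np.sin(p[2])
    return np.c_[p[0]+c*X[:,0]-s*X[:,1],p[1]+s*X[:,0]+c*X[:,1],X[:,2]]
def fit(n,X,px,p0,m=None,zfree=False):
    m=m or eyes.camera_model(n)
    f=lambda p:(proj(n,T(p,X)+([0,0,p[3]] if zfree else 0),m)-px).ravel()
    s=least_squares(f,list(p0)+([0] if zfree else []),loss="soft_l1",x_scale=[10,10,.1]+([10] if zfree else []));return s.x,f(s.x).reshape(-1,2)
E
python3 - <<'E'
from h import *
c=lambda L:np.array(L,float)/5+[175-.4,140-.4]
H=[(-75,80,12),(-75,-80,12),(-40,-120,12),(56,-120,12),(75,-80,12),(27,-96,49)]
hp=c([(183,548),(533,512),(612,424),(590,220),(500,187),(550,275)])
p,e=fit("top",H,hp,(560,-80,0));print("holder",p.round(3));print(e.round(1).tolist())
W=[(42.5,64,33),(42.5,-64,33),(-42.5,-64,33),(-42.5,64,33)]
q,e=fit("top",W,c([(213,292),(491,266),(508,450),(228,477)]),(545,-70,0));print("plate",q.round(3),e.round(1).tolist())
ci,si=np.cos(p[2]),np.sin(p[2]);d=q[:2]-p[:2]
print("plate in holder",ci*d[0]+si*d[1],-si*d[0]+ci*d[1],q[2]-p[2])
t=onz("top",c([(735,275)])[0],37);pv=T(p,[(27,-96,37)])[0];d=t-pv;print("lever",pv,t,np.hypot(*d[:2]),-(np.arctan2(d[1],d[0])-p[2])-np.pi/2)
m=eyes.camera_model("wrist");R=cv2.Rodrigues(m["rvec"])[0];print("wristcam",-R.T@m["tvec"],R)
s=cv2.imread("pics/scene.png")[170:250,180:330]
cv2.imwrite("pics/sc.png",cv2.resize(s,None,fx=5,fy=5,interpolation=cv2.INTER_CUBIC))
E
```

```text
holder [ 5.43935e+02 -6.16090e+01  1.02000e-01]
[[-0.7, 0.2], [0.2, 0.2], [0.4, 0.5], [0.1, -0.6], [-0.2, -0.5], [0.1, 0.1]]
plate [ 5.39859e+02 -7.08830e+01  9.60000e-02] [[-1.0, -0.5], [0.7, -0.7], [1.1, 0.5], [-0.7, 0.7]]
plate in holder -4.999100492847186 -8.810333337266528 -0.005911685665327238
lever [ 580.56733813 -154.36202381   37.        ] [ 582.321455   -237.33809452   37.        ] 82.9946096846902 0.08083668645389075
wristcam [191.97876579 625.95075348 373.4399139 ] [[ 0.40479371  0.91440261 -0.00314954]
 [ 0.87291313 -0.38539648  0.29915251]
 [ 0.27233201 -0.12384432 -0.95420011]]
```

View pics/sc.png

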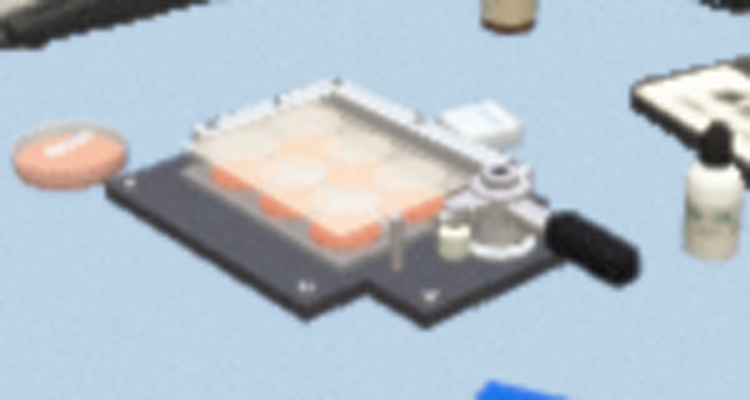

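Scene view agrees: plate in the frame, a small post at (397,240), lever with grip to the right, bottle beyond it. The fit gives plausible numbers: plate 22.5 mm short of the far rail, 8.8 mm short of the side rail and about straight, with the lever at 0.08 rad and the grip end at 83 mm (sizes say 80–88). I'll check heights from the wrist camera once nearer. Moving in now with the fingers shut.

Emit:
{"method": "move_arm", "body": {
  "moves": [
    [[-1.3,-1.3,0],-0.03],
    [[-3.5,-3.5,0],-0.08],
    [[-6,-6,0],-0.13],
    [[-8.5,-8.5,0],-0.18],
    [[-11,-11,0],-0.23],
    [[-13.5,-13.5,0],-0.28],
    [[-16,-16,0],-0.33],
    [[-18.5,-18.5,0],-0.38],
    [[-21,-21,0],-0.43],
    [[-23.5,-23.5,0],-0.48],
    [[-25.5,-25,0],-0.51],
    [[-26.5,-26,0],-0.52]
  ],
  "hand": 0
}}

```text
clock: 1.1
tool_pos: [401.8, 245.1, 231.0]
eef_rot: [0.0, -0.049, 0.999, -0.001]
force: [1.0, -0.6, 0.1]
gripper_width: -0.1
grip_force: 0.0
```

```bash
cat >> h.py <<'E'
from scipy.spatial.transform import Rotation as Ro
HP=[543.9,-61.6,0.102]
def rel(hx,hy,z,p=HP):
    s=status.state();q=s["eef_rot"];R=Ro.from_quat([q[1],q[2],q[3],q[0]]).as_matrix()
    t=T(p,[(hx,hy,z)])[0]; yaw=np.arctan2(-R[1,0],-R[0,0])
    d=s["tool_pos"]-np.array([p[0],p[1],0]);c,w=np.cos(p[2]),np.sin(p[2])
    print("t",s["clock"],"tcp",s["tool_pos"].round(1),"inholder",(c*d[0]+w*d[1]).round(1),(-w*d[0]+c*d[1]).round(1),"F",s["force"].round(1),"w",round(s["gripper_width"],1),"tilt",R[2].round(3),"yaw-err",round(yaw-p[2],4),"j7",s["joints"][6].round(2))
    print("shift cm",(R.T@(t-s["tool_pos"])/10).round(2))
E
python3 -c "
from h import *
rel(-85,-8.8,200)"
```

```text
t 1.1 tcp [401.8 245.1 231. ] inholder -110.1 319.6 F [ 1.  -0.6  0.1] w -0.1 tilt [-0.    -0.002 -1.   ] yaw-err -0.0033 j7 1.02
shift cm [ -2.62 -32.82   3.18]
```

Emit:
{"method": "move_arm", "body": {
  "moves": [
    [[-0.2,-1.5,0.2],0],
    [[-0.4,-4.5,0.4],0],
    [[-0.7,-8,0.7],0],
    [[-0.9,-11.5,1.0],0],
    [[-1.2,-15,1.4],0],
    [[-1.5,-18.5,1.8],0],
    [[-1.8,-22,2.2],0],
    [[-2,-25.5,2.6],0],
    [[-2.3,-29,3],0],
    [[-2.5,-31.5,3.1],0],
    [[-2.6,-32.8,3.2],0],
    [[-2.6,-32.8,3.2],0]
  ]
}}

```text
clock: 2.1
tool_pos: [459.6, -78.4, 198.8]
eef_rot: [-0.0, -0.048, 0.999, -0.001]
force: [0.4, 0.2, -0.6]
gripper_width: -0.4
grip_force: 0.0
```

```bash
python3 -c "
from h import *
import pickle
rel(-85,-8.8,18)
m=eyes.camera_model('wrist');a=eyes.capture('wrist')[:,:,::-1]
pickle.dump(m,open('m1.pkl','wb'));cv2.imwrite('pics/w1.png',cv2.resize(a,(800,600),interpolation=cv2.INTER_CUBIC))"
```

```text
t 2.1 tcp [459.6 -78.4 198.8] inholder -85.5 -8.1 F [ 0.4  0.2 -0.6] w -0.4 tilt [ 0.001 -0.002 -1.   ] yaw-err -0.006 j7 1.78
shift cm [-0.07 -0.03 18.08]
```

View pics/w1.png

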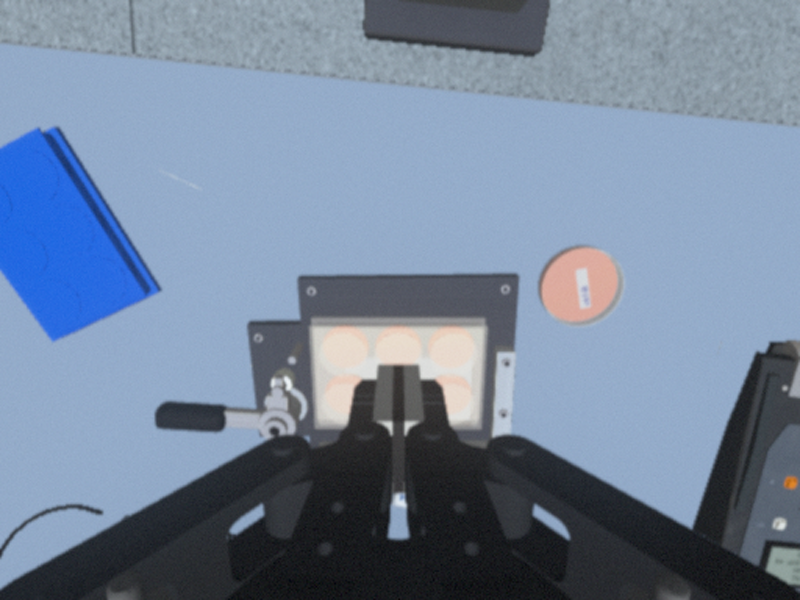

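The wrist view is turned half round (robot at the top). It shows frame near corners at (299,276)/(518,274), plate near edge corners at (311,319)/(487,321), hub screw at (274,428) and grip end at (157,414). The blue plate is far left and unrelated. Next I'll triangulate with the top view.

```bash
python3 -c "
from h import *
import pickle
m=pickle.load(open('m1.pkl','rb'))
cc=lambda p:(p[0]/5+174.6,p[1]/5+139.6); w=lambda p:(p[0]*.64-.18,p[1]*.64-.18)
for n,a,b in [('nearL',(183,548),(518,274)),('nearR',(533,512),(299,276)),('earN',(612,424),(249,322)),('plateNL',(228,477),(487,320)),('plateNR',(508,450),(311,318)),('pivot',(550,275),(274,428)),('gripend',(745,275),(157,414)),('dish',(78,540),(581,285))]:
  x,e=tri(ray('top',cc(a)),ray('wrist',w(b),m));d=x-[HP[0],HP[1],0];c,s=np.cos(.102),np.sin(.102)
  print(n,x.round(1),'holder',(c*d[0]+s*d[1]).round(1),(-s*d[0]+c*d[1]).round(1),np.round(e,1))
H=[(-75,80,12),(-75,-80,12),(-40,-120,12),(27,-96,49)]
print(fit('wrist',H,np.array([w(p) for p in[(518,274),(299,276),(249,322),(274,428)]]),HP,m))
"
```

```text
nearL [461.   10.4   2.7] holder -75.2 80.1 [1. 1.]
nearR [ 477.8 -149.4    2.8] holder -74.7 -80.6 [0.6 0.6]
earN [ 517.4 -185.7    4.1] holder -39.0 -120.7 [0.9 0.9]
plateNL [492.8 -11.   20.1] holder -45.7 55.5 [1. 1.]
plateNR [ 505.5 -137.5   14.2] holder -45.9 -71.6 [0.4 0.4]
pivot [ 581.1 -155.3   44.6] holder 27.4 -97.0 [0.8 0.8]
gripend [ 581.8 -242.1   38.6] holder 19.3 -183.4 [0.6 0.6]
dish [464.3  57.6   5.2] holder -67.1 126.7 [1. 1.]
(array([ 5.41184598e+02, -6.17072893e+01,  1.03856411e-01]), array([[ 1.31042747,  0.19915984],
       [-0.74313282, -0.09315898],
       [-1.00404452, -0.09447522],
       [ 0.54495451,  0.12762488]]))
```

Points agree to 1–3 mm, with heights within a few mm of the text. Lowering in front of the plate's near side.

Emit:
{"method": "move_arm", "body": {
  "moves": [
    [[0,0,1.5],0],
    [[0,0,4],0],
    [[0,0,7],0],
    [[0,0,10],0],
    [[0,0,13],0],
    [[0,0,15.5],0],
    [[0,0,17.2],0],
    [[0,0,18],0],
    [[0,0,18],0]
  ]
}}

```text
clock: 2.9
tool_pos: [458.8, -72.3, 18.0]
eef_rot: [-0.002, -0.053, 0.999, 0.001]
force: [0.1, -0.0, 0.5]
gripper_width: 0.3
grip_force: 0.0
```

```bash
python3 -c "
from h import *
rel(-60,-8.8,18)"
```

```text
t 2.9 tcp [458.8 -72.3  18. ] inholder -85.8 -1.9 F [ 0.1 -0.   0.5] w 0.3 tilt [ 0.003  0.002 -1.   ] yaw-err 0.0039 j7 1.76
shift cm [-2.57 -0.7  -0.01]
```

Emit:
{"method": "move_arm", "body": {
  "moves": [
    [[-0.6,-0.3,0],0],
    [[-1.3,-0.6,0],0],
    [[-1.9,-0.6,0],0],
    [[-2.3,-0.6,0],0],
    [[-2.6,-0.6,0],0],
    [[-2.8,-0.6,0],0],
    [[-3.1,-0.6,0],0],
    [[-3.4,-0.6,0],0],
    [[-3.7,-0.6,0],0],
    [[-4,-0.6,0],0],
    [[-4.2,-0.6,0],0],
    [[-4.3,-0.6,0],0]
  ]
}}

```text
clock: 3.9
tool_pos: [503.7, -75.7, 19.3]
eef_rot: [0.0, -0.052, 0.999, 0.0]
force: [-0.7, 0.2, 0.9]
gripper_width: -0.2
grip_force: 0.4
```

```bash
python3 -c "
from h import *
rel(-36,-8.8,18)
b=eyes.capture('top')[140:260,175:335,::-1]
cv2.imwrite('pics/t2.png',cv2.resize(b,None,fx=5,fy=5,interpolation=cv2.INTER_CUBIC))"
```

```text
t 3.9 tcp [503.7 -75.7  19.3] inholder -41.5 -9.9 F [-0.7  0.2  0.9] w -0.2 tilt [-0. -0. -1.] yaw-err 0.0014 j7 1.76
shift cm [-0.55  0.11  0.13]
```

View pics/t2.png

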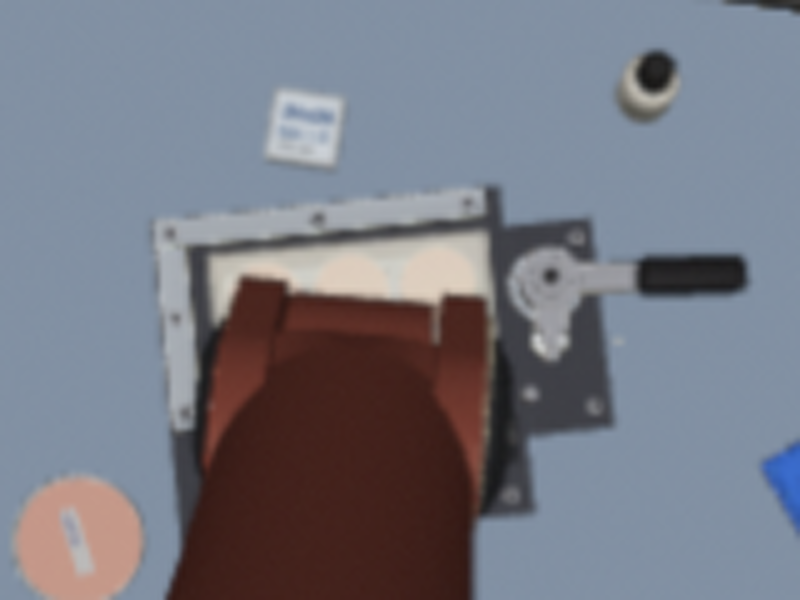

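The plate has moved to a few mm short of the far rail (far edge from (210,252) to (490,230)) and lies nearly parallel. Everything else is untouched. Continuing slowly.

Emit:
{"method": "move_arm", "body": {
  "moves": [
    [[-0.15,0,0.05],0],
    [[-0.3,0,0.1],0],
    [[-0.4,0,0.1],0],
    [[-0.5,0,0.1],0],
    [[-0.55,0,0.1],0],
    [[-0.55,0,0.1],0]
  ]
}}

```text
clock: 4.45
tool_pos: [508.6, -75.4, 18.2]
eef_rot: [-0.0, -0.052, 0.999, -0.0]
force: [-0.8, 0.5, -0.6]
gripper_width: 0.1
grip_force: 0.3
```

Emit:
{"method": "move_arm", "body": {
  "moves": [
    [[-0.1,0,0],0],
    [[-0.15,0,0],0],
    [[-0.2,0,0],0],
    [[-0.2,0,0],0],
    [[-0.2,0,0],0]
  ]
}}

```text
clock: 4.87
tool_pos: [508.8, -75.4, 18.2]
eef_rot: [-0.002, -0.051, 0.999, -0.0]
force: [-4.8, -1.2, 3.7]
gripper_width: 0.0
grip_force: 2.6
```

Contact with the rail: force rises and the motion stops. A little more, to square it up.

Emit:
{"method": "move_arm", "body": {
  "moves": [
    [[-0.1,0,0],0],
    [[-0.2,0,0],0],
    [[-0.2,0,0],0],
    [[-0.2,0,0],0]
  ]
}}

```text
clock: 5.2
tool_pos: [508.8, -75.3, 18.1]
eef_rot: [-0.004, -0.051, 0.999, 0.0]
force: [-7.2, -2.1, 6.8]
gripper_width: -0.1
grip_force: 3.9
```

```bash
python3 -c "
from h import *
rel(-70,-8.8,18)
b=eyes.capture('top')[165:225,195:305,::-1]
cv2.imwrite('pics/t3.png',cv2.resize(b,None,fx=7,fy=7,interpolation=cv2.INTER_CUBIC))"
```

```text
t 5.2 tcp [508.8 -75.3  18.1] inholder -36.3 -10.0 F [-7.2 -2.1  6.8] w -0.1 tilt [ 0.008  0.001 -1.   ] yaw-err 0.0005 j7 1.76
shift cm [3.37 0.13 0.03]
```

View pics/t3.png

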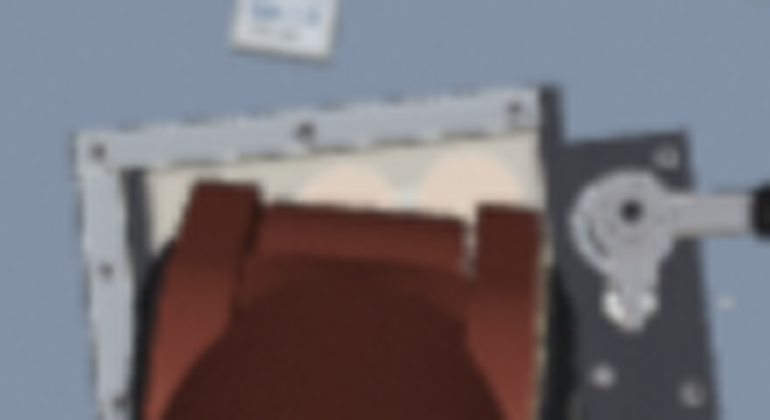

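The plate's long side now lies along the rail with no gap visible. The TCP stopped at holder x −36.3, where −36 was expected. Backing off, then up and over.

Emit:
{"method": "move_arm", "body": {
  "moves": [
    [[0.8,0,0],0],
    [[2,0,0],0],
    [[3.5,0,0],0],
    [[4,0,-1],0],
    [[4,0,-4],0],
    [[4,0,-7.5],0],
    [[4,0,-10],0],
    [[4,0,-10],0]
  ]
}}

```text
clock: 5.92
tool_pos: [478.2, -79.2, 124.0]
eef_rot: [0.008, -0.052, 0.999, -0.001]
force: [0.1, -0.0, 0.0]
gripper_width: -0.1
grip_force: 0.0
```

```bash
python3 -c "
from h import *
rel(53,-163,110)
b=eyes.capture('top')[140:270,175:335,::-1]
cv2.imwrite('pics/t4.png',cv2.resize(b,None,fx=5,fy=5,interpolation=cv2.INTER_CUBIC)[:600])"
```

```text
t 5.9167 tcp [478.2 -79.2 124. ] inholder -67.1 -10.8 F [ 0.1 -0.   0. ] w -0.1 tilt [-0.015 -0.003 -1.   ] yaw-err 0.0016 j7 1.77
shift cm [-11.97 -15.23   1.63]
```

Emit:
{"method": "move_arm", "body": {
  "moves": [
    [[-1,-1.3,0],0],
    [[-3,-3.8,0],0],
    [[-5,-6.3,0],0],
    [[-7,-8.8,0],0],
    [[-9,-11.3,0],0],
    [[-10.8,-13.6,0],0],
    [[-12,-15,0],0],
    [[-12,-15.2,0],0],
    [[-12,-15.2,0],0]
  ]
}}

```text
clock: 6.72
tool_pos: [607.9, -218.6, 117.1]
eef_rot: [-0.0, -0.051, 0.999, 0.0]
force: [-0.5, -0.3, 0.1]
gripper_width: 0.1
grip_force: 0.0
```

```bash
python3 -c "
from h import *
rel(53,-163,26)"
```

```text
t 6.7167 tcp [ 607.9 -218.6  117.1] inholder 47.7 -162.7 F [-0.5 -0.3  0.1] w 0.1 tilt [ 0.001  0.    -1.   ] yaw-err -0.0002 j7 1.96
shift cm [-0.54 -0.04  9.11]
```

Emit:
{"method": "move_arm", "body": {
  "moves": [
    [[-0.5,0,1.5],0],
    [[-0.5,0,4],0],
    [[-0.5,0,6.5],0],
    [[-0.5,0,8.3],0],
    [[-0.5,0,9],0],
    [[-0.5,0,9],0]
  ]
}}

```text
clock: 7.22
tool_pos: [610.8, -215.0, 25.4]
eef_rot: [-0.003, -0.052, 0.999, 0.002]
force: [-0.3, 0.2, 0.4]
gripper_width: 0.3
grip_force: 0.0
```

```bash
python3 - <<'E'
from h import *
rel(53,-163,26)
# path: finger centre at lever angle th, tool fixed orientation; half extents 11 x 14.5
s=status.state();d=s["tool_pos"]-np.array([HP[0],HP[1],0]);c,w=np.cos(.102),np.sin(.102)
x0,y0=c*d[0]+w*d[1],-w*d[0]+c*d[1]
for th in np.arange(.1,1.81,.1):
    h=8.5+11*abs(np.cos(th))+14.5*abs(np.sin(th)); h=min(h,8.5+16)
    r=68
    x=27-r*np.sin(th)+h*np.cos(th);y=-96-r*np.cos(th)-h*np.sin(th)
    print(round(th,2),"tool shift cm",round(-(x-x0)/10,2),round((y-y0)/10,2))
E
```

```text
t 7.2167 tcp [ 610.8 -215.    25.4] inholder 50.9 -159.4 F [-0.3  0.2  0.4] w 0.3 tilt [ 0.005  0.003 -1.   ] yaw-err 0.003 j7 1.95
shift cm [-0.21 -0.36 -0.06]
0.1 tool shift cm 0.99 -0.64
0.2 tool shift cm 1.57 -0.77
0.3 tool shift cm 2.18 -0.85
0.4 tool shift cm 2.8 -0.87
0.5 tool shift cm 3.5 -0.81
0.6 tool shift cm 4.21 -0.66
0.7 tool shift cm 4.9 -0.44
0.8 tool shift cm 5.56 -0.16
0.9 tool shift cm 6.2 0.19
1.0 tool shift cm 6.79 0.6
1.1 tool shift cm 7.34 1.07
1.2 tool shift cm 7.84 1.59
1.3 tool shift cm 8.29 2.16
1.4 tool shift cm 8.68 2.77
1.5 tool shift cm 9.01 3.49
1.6 tool shift cm 9.26 4.2
1.7 tool shift cm 9.45 4.8
1.8 tool shift cm 9.57 5.5
```

Emit:
{"method": "move_arm", "body": {
  "moves": [
    [[0.5,-0.5,0],0],
    [[1,-0.6,0],0],
    [[1.5,-0.75,0],0],
    [[1.9,-0.8,0],0],
    [[2.2,-0.85,0],0],
    [[2.5,-0.85,0],0],
    [[2.8,-0.85,0],0],
    [[3.1,-0.85,0],0],
    [[3.5,-0.8,0],0],
    [[3.9,-0.7,0],0],
    [[4.2,-0.65,0],0],
    [[4.2,-0.65,0],0]
  ]
}}

```text
clock: 8.22
tool_pos: [570.6, -228.0, 28.2]
eef_rot: [-0.001, -0.051, 0.999, 0.0]
force: [0.3, -0.3, 0.3]
gripper_width: 0.1
grip_force: 0.0
```

```bash
python3 - <<'E'
from h import *
rel(53,-163,26)
b=eyes.capture('top')[140:260,175:335,::-1]
cv2.imwrite('pics/t5.png',cv2.resize(b,None,fx=5,fy=5,interpolation=cv2.INTER_CUBIC))
E
```

```text
t 8.2167 tcp [ 570.6 -228.    28.2] inholder 9.6 -168.3 F [ 0.3 -0.3  0.3] w 0.1 tilt [ 0.002  0.    -1.   ] yaw-err 0.001 j7 1.98
shift cm [-4.34  0.53  0.21]
```

View pics/t5.png

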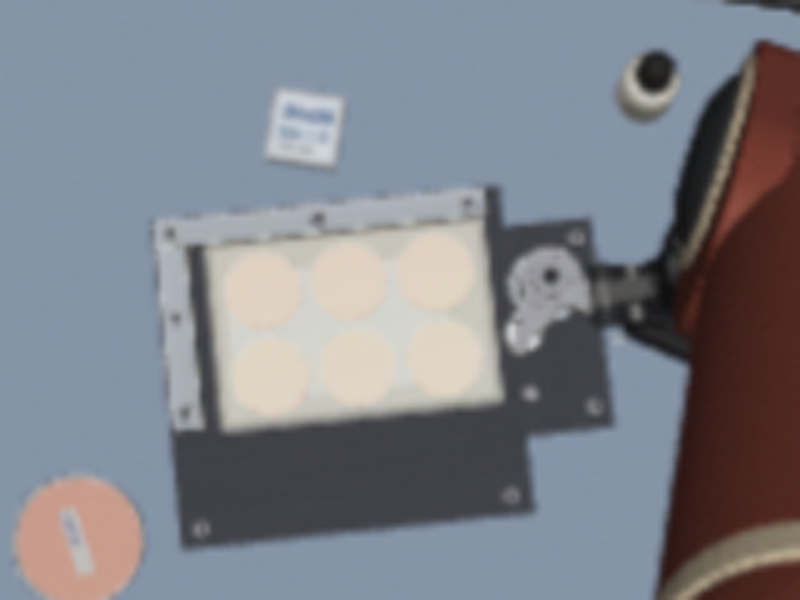

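The plate lies flush with the far rail (top edge (205,245) to (485,220)). The lever has started round, with its pad at (523,333), about 0.5 rad. Continuing the swing.

Emit:
{"method": "move_arm", "body": {
  "moves": [
    [[0.35,0.1,0.2],0],
    [[0.7,0.2,0.3],0],
    [[1.05,0.35,0.3],0],
    [[1.4,0.5,0.3],0],
    [[1.7,0.65,0.3],0],
    [[2,0.85,0.3],0],
    [[2.3,1.05,0.3],0],
    [[2.6,1.25,0.3],0],
    [[2.9,1.5,0.3],0],
    [[3.15,1.7,0.3],0],
    [[3.4,2,0.3],0],
    [[3.65,2.25,0.3],0]
  ]
}}

```text
clock: 9.27
tool_pos: [532.9, -209.2, 25.3]
eef_rot: [-0.0, -0.052, 0.999, -0.0]
force: [1.4, 0.2, 0.3]
gripper_width: -0.0
grip_force: 0.5
```

```bash
python3 - <<'E'
from h import *
rel(53,-163,26)
b=eyes.capture('top')[140:260,175:335,::-1]
cv2.imwrite('pics/t6.png',cv2.resize(b,None,fx=5,fy=5,interpolation=cv2.INTER_CUBIC))
E
```

```text
t 9.2667 tcp [ 532.9 -209.2   25.3] inholder -26.0 -145.7 F [1.4 0.2 0.3] w -0.0 tilt [ 0. -0. -1.] yaw-err 0.0012 j7 1.97
shift cm [-7.9  -1.74 -0.07]
```

View pics/t6.png

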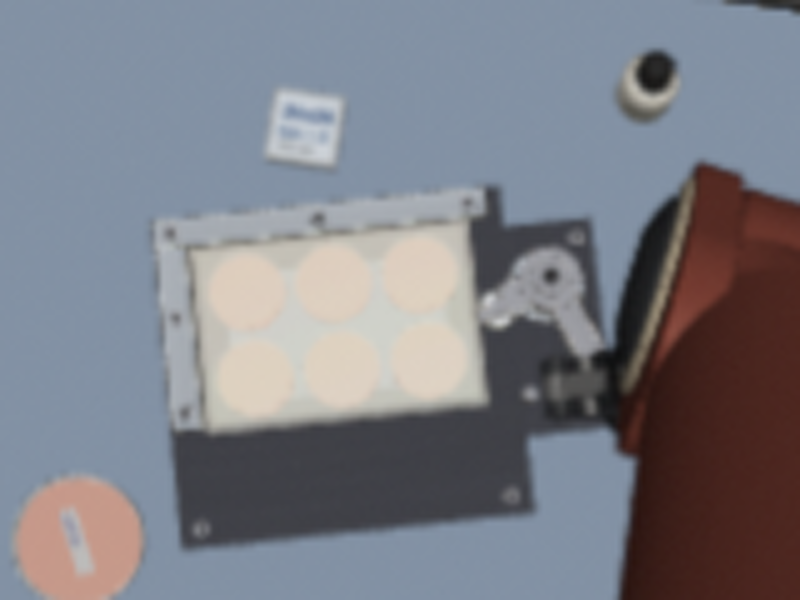

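The plate has slid to the side rail. The pad at (493,310) touches its side, and the lever is at about 1.0 rad. Continuing to the stop, watching the force.

Emit:
{"method": "move_arm", "body": {
  "moves": [
    [[0.2,0.3,0],0],
    [[0.45,0.55,0],0],
    [[0.65,0.85,0],0],
    [[0.85,1.2,0],0],
    [[1,1.5,0],0],
    [[1.15,1.8,0],0],
    [[1.3,2.1,0],0],
    [[1.4,2.4,0],0],
    [[1.4,2.6,0],0],
    [[1.4,2.6,0],0]
  ]
}}

```text
clock: 10.15
tool_pos: [515.6, -184.3, 25.2]
eef_rot: [-0.001, -0.052, 0.999, 0.0]
force: [1.0, -0.5, -0.0]
gripper_width: 0.1
grip_force: 0.2
```

```bash
python3 - <<'E'
from h import *
rel(-41,-119,25)
E
```

```text
t 10.15 tcp [ 515.6 -184.3   25.2] inholder -40.6 -119.1 F [ 1.  -0.5 -0. ] w 0.1 tilt [ 0.002  0.001 -1.   ] yaw-err 0.0018 j7 1.95
shift cm [0.04 0.01 0.02]
```

Force is still low, so I'll push on +y in small steps until it rises at the stop.

Emit:
{"method": "move_arm", "body": {
  "moves": [
    [[0,0.15,0],0],
    [[0,0.3,0],0],
    [[0,0.45,0],0],
    [[0,0.6,0],0],
    [[0,0.6,0],0]
  ]
}}

```text
clock: 10.57
tool_pos: [514.8, -179.7, 25.1]
eef_rot: [-0.001, -0.051, 0.999, -0.0]
force: [-2.2, -2.9, 0.7]
gripper_width: -0.2
grip_force: 1.8
```

Emit:
{"method": "move_arm", "body": {
  "moves": [
    [[0,0.15,0],0],
    [[0,0.3,0],0],
    [[0,0.4,0],0],
    [[0,0.4,0],0]
  ]
}}

```text
clock: 10.9
tool_pos: [514.8, -179.5, 25.3]
eef_rot: [-0.0, -0.05, 0.999, -0.003]
force: [-1.7, -9.0, -0.2]
gripper_width: -0.4
grip_force: 4.5
```

It's at the stop: 9 N and no further motion. Backing off to the side and up.

Emit:
{"method": "move_arm", "body": {
  "moves": [
    [[0,-1,0],0],
    [[0,-2.5,0],0],
    [[0,-4.5,0],0],
    [[0,-6.5,-1],0],
    [[0,-8,-4],0],
    [[0,-10,-7],0],
    [[0,-12,-10],0],
    [[0,-14,-11],0],
    [[0,-14,-11],0],
    [[0,-14,-11],0]
  ]
}}

```text
clock: 11.73
tool_pos: [530.3, -314.3, 135.6]
eef_rot: [0.001, -0.051, 0.999, 0.0]
force: [-0.3, 1.4, 0.0]
gripper_width: -0.4
grip_force: 0.0
```

```bash
python3 - <<'E'
from h import *
rel(-41,-119,25)
b=eyes.capture('top')[140:260,175:335,::-1]
cv2.imwrite('pics/t7.png',cv2.resize(b,None,fx=5,fy=5,interpolation=cv2.INTER_CUBIC))
E
```

```text
t 11.7333 tcp [ 530.3 -314.3  135.6] inholder -39.3 -250.0 F [-0.3  1.4  0. ] w -0.4 tilt [-0.002  0.001 -1.   ] yaw-err -0.0 j7 2.13
shift cm [ 0.19 13.09 11.07]
```

View pics/t7.png

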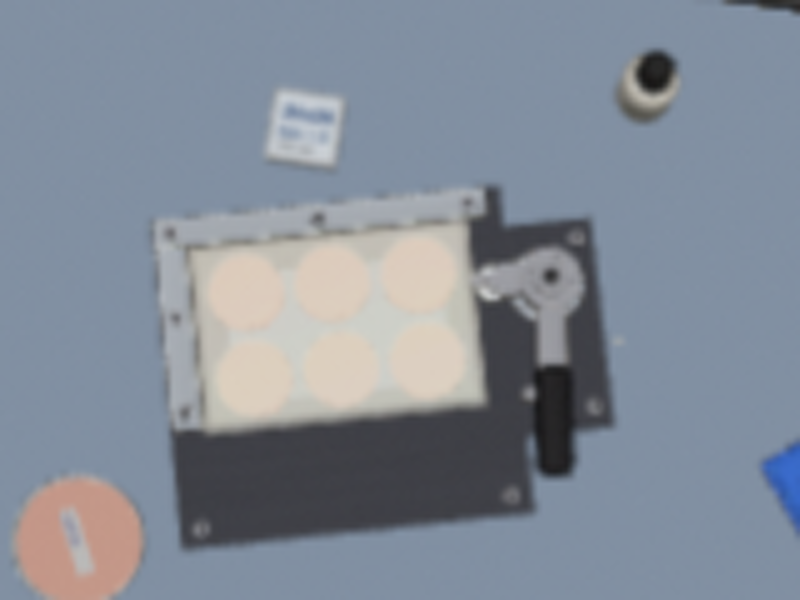

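The lever lies against its post (arm from (550,275) to (556,470), past dead centre), with the pad on the plate. The bottle, dish and box haven't moved. Last, a numeric check of the plate's edges.

```bash
python3 - <<'E'
from h import *
g=cv2.cvtColor(eyes.capture('top'),cv2.COLOR_RGB2GRAY).astype(np.float32)
def prof(pts):
    q=proj('top',pts).astype(np.float32);return cv2.remap(g,q[:,0].reshape(-1,1),q[:,1].reshape(-1,1),cv2.INTER_CUBIC).ravel()
def edge(mk,lo,hi,sgn):
    t=np.arange(lo,hi,.25);p=cv2.GaussianBlur(prof(T(HP,[mk(a) for a in t])).reshape(-1,1),(1,9),1.5).ravel()
    d=np.gradient(p)*sgn;return t[d.argmax()]
ys=np.arange(-50,56,5);xs=np.arange(-10,51,5)
near=[edge(lambda a:(a,y,22),-40,-15,1) for y in ys]
fr=[edge(lambda a:(a,y,12),-90,-65,-1) for y in ys]
right=[edge(lambda a:(x,a,30),-78,-55,1) for x in xs if x<20 or x>40]
rr=[x for x in xs if x<20 or x>40]
print("near edge slope,x",np.polyfit(ys,near,1),np.median(near),"frame edge(-75)",np.polyfit(ys,fr,1),np.median(fr))
print("right",np.polyfit(rr,right,1),np.median(right))
E
```

```text
near edge slope,x [-5.75945793e-03 -2.47356014e+01] -24.75 frame edge(-75) [ 4.77131564e-03 -7.51823828e+01] -75.25
right [ 1.52329749e-02 -6.31469534e+01] -63.125
```

The near edge is at −24.7 mm (home −25), the right side at −63 to −64 mm (home −64), and the skew is about 0.01 rad. That's home, so I'll hand it in.

```bash
python3 -c "
from plant import r
print(r.job_done())"
```

```text
the job is handed in; nothing more can be done
None
```

The job is handed in at about 12 s: the plate measured home against both rails to about 1 mm, the lever sits against its stop with the pad touching the plate (press force not measured), and the bottle, dish and box had not moved in the last picture.

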